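Flip the plant tag holder against the potting board

TASK

The two-tone plant tag holder lies slots-down on the bench. With the fingertips only, push it flat across the bench until its far long side is squarely against the front edge of the low potting board, then tip it up against that edge, still resting on its far side, until it flips over and lies flat on the board with its blue slotted face up. Do not lift or carry the holder clear of the bench and board, and leave the pots, tools and other things where they are.

Things in the scene. Friction and masses are not known exactly. Their poses are not given: they have to be found in the camera images.
- holder: Hard silicone plant tag holder: flat square-edged slab 96 mm (x) by 120 mm (y) by 16 mm thick (z), 0.14 to 0.22 kg, grippy. At the start its plain white back is up; the lower 8 mm is blue with 3 narrow tag slots along y, open downward. Origin: centre of the blue slotted face (underside at the start); z points out through the white back; x points to the board, within 13 degrees.
- holder_near (a point): Middle of the holder's long side facing the robot, on the blue slotted face (48 mm from the origin along the holder's -x); on the bench surface at the start.
- holder_far (a point): Middle of the holder's long side facing the potting board, on the blue slotted face (48 mm from the origin along the holder's +x); on the bench surface at the start.
- board: Potting board, dark wood, 150 mm (x) by 400 mm (y) by 18 mm high, fixed flat on the bench and immovable. Origin: centre of its underside, on the bench. Its front edge is a vertical face 18 mm high, 75 mm from the origin along -x, running along the board's y; it faces the robot. The board is turned a little (up to 12 degrees).
- board_edge (a point): Middle of the top of the board's front edge, 18 mm above the bench.
- small_pot: Small terracotta pot, 68 mm across, 62 mm high, standing near the +y end of the potting board; leave it. Origin: centre of its underside.
- dibber: Turned wooden dibber standing on its 28 mm wide handle end, 90 mm high, near the -y end of the potting board; leave it. Origin: centre of its underside.
- seed_tray: Green plastic seed-starting tray, 360 by 230 by 55 mm, on the bench left of the board; leave it. Origin: centre of its underside.
- trowel: Stainless trowel with wooden handle, 300 mm long, 30 mm high, lying along its x on the bench to the right; leave it. Origin: under the neck on the bench.
- tag_jar: Green glass jar with tags sticking out, 76 mm across, 120 mm high overall, on the bench to the right; leave it. Origin: centre of its underside.
There are look-alikes about, which are no part of the job. What is shaped like the holder but purple or yellow is not meant.

How it is judged:
By the outcome, as a careful person would: the job done as asked, in the order asked, and still so for the second after the job is handed in, with the robot touching nothing.
It also fails if it takes over 48 s, if anything falls off the work surface, if the arm or the gripper's body presses on something with over 40 N, if the wrist force passes 120 N, or if a joint passes its speed limit or range.

ROBOT

A 6-joint arm with a two-finger parallel gripper is mounted at the origin on the work surface. World frame = base frame: x ahead of the robot, y to its left, z up, the work surface at z = 0. Lengths are in m, angles in degrees, forces in N, time in s.
With the tool pointing down it reaches from about 0.375 to 0.9 m from the base axis. Payload 3.1 kg.
Tool frame: the origin (TCP) lies at the very end of the fingers, on their centre line; the grasp point (between the pads) lies 19 mm behind it; z points along the fingers, y is the line along which they close (so a half turn about z gives the same grasp; the last joint's range is limited). The gripper opens to 87 mm and grips with 3 to 60 N. Pads are 19 mm wide; open, the fingers measure 117 mm over their backs; the gripper's body (75 mm by 190 mm) begins 51 mm behind the grasp point.
Start: joints at [58.757, 30.224, 82.088, -0, 67.689, -10.227], TCP at [0.224, 0.583, 0.223] pointing down, gripper open.
Joint ranges: [-176.69, 176.69], [-43.24, 126.21], [12.49, 139.97], [-82, 262], [0, 151.66], [-163.58, 163.58]. Speed limits (degrees/s): [159.86, 159.86, 180, 180, 180, 180].

INTERFACE

Orientations are given as a 3x3 rotation matrix whose columns are the frame's x, y, z axes.
In Python, from rig import bot, imaging gives the robot as it stands.
- The arm moves only by the tool drive_tool, never from a script. Its argument "deltas" is text: rows parted by semicolons, each of 5 numbers parted by spaces: the finger opening in mm, from 0 to 87, then the shift along the world's x, y, z in mm, then the turn about the world's z in rad. In form: jaw dx dy dz twist; .... A call has 1 to 12 rows; each row is the pose to reach, as a shift and turn from the pose commanded when the call began; what a row does not reach only later rows make up. A row lasts 1/10 s, in which the tool goes at most 50 mm and 8.59 degrees, less where a joint would pass 70% of its speed; a pose out of reach is approached as far as the arm can. A call with a gripper value outside its range is refused whole. The fingers move at their own pace and stop on an object; the grip force is fixed at half the most. Time passes only in rows, so rows that repeat a pose let the fingers close. It gives the time, the measured TCP pose, the force, the opening and the grip force at its end, in the units of the state.
- bot.read_state(): the state, without advancing time (a new reading comes with each control period).
- imaging.capture(name): name is "scene" or "top"; returns the picture (384x512x3 uint8, red, green, blue); there is no depth.
- imaging.camera_model(name): a dict with "fx", "fy", "cx", "cy" (pixels), "T" (4x4, takes a point from camera to world coordinates). Camera axes: x right, y down, z forward; pixel columns grow to the right and rows downward; lengths in m; the calibration is good to about 2 mm. A picture is of the moment at which its call begins. camera_model takes no time and is no camera call.
- bot.hand_in(): hands the job in; it is judged then, once.
The state is a dict: "time_s": time; "joint_positions": joint angles; "qvel": joint speeds; "tau": joint torques, N m; "position": TCP position; "tcp_rot": TCP orientation; "force": force on the tool from outside, world axes, zero at the start; "moment": the same for the moment, N m; "opening": opening from 0.0 (shut) to 1.0 (fully open); "grasp_force": force on a finger pad.
Only numpy, scipy, OpenCV 4.12 (cv2) and the standard library are available. Lean on these libraries where they do the work, as an engineer would, in place of code of your own. Each camera call takes 0.05 s, during which the arm holds its last target. There are 200 camera calls.

## Working session

There is one attempt and no reset: what is moved stays moved. The work goes in short steps, Python scripts to look and compute and a tool call to move; the robot and the scene stay as the last step left them, time stands still between calls to the robot, and variables do not carry over. Pictures are saved under pics/ and viewed, at most 10 in all, crops included, and the job is handed in when it is done.

Besides the shell and the picture viewer there is one more tool, called after "Emit:" as a command line: name --argument value ..., lists and objects as JSON in quotes. drive_tool: Moves the arm, as the interface text tells. Its arguments: {"type":"object","properties":{"deltas":{"type":"string"}},"required":["deltas"]}

```bash
mkdir -p pics; ls
cat > h.py <<'E'
import numpy as np,cv2
from rig import bot,imaging
def ray(name,uv,z):
    m=imaging.camera_model(name);T=np.array(m["T"]);uv=np.atleast_2d(uv).astype(float)
    d=np.c_[(uv[:,0]-m["cx"])/m["fx"],(uv[:,1]-m["cy"])/m["fy"],np.ones(len(uv))]@T[:3,:3].T
    return T[:3,3]+d*((z-T[2,3])/d[:,2])[:,None]
def proj(name,P):
    m=imaging.camera_model(name);T=np.linalg.inv(np.array(m["T"]));p=np.atleast_2d(P)@T[:3,:3].T+T[:3,3]
    return np.c_[p[:,0]/p[:,2]*m["fx"]+m["cx"],p[:,1]/p[:,2]*m["fy"]+m["cy"]]
E
python3 - <<'E'
from h import *
a=imaging.capture("scene");b=imaging.capture("top")
cv2.imwrite("pics/s0.png",a[:,:,::-1]);cv2.imwrite("pics/t0.png",b[:,:,::-1])
for n in("scene","top"):print(n,imaging.camera_model(n))
print(bot.read_state())
E
```

```text
pics
scene {'fx': 440.54897384919695, 'fy': 440.54897384919695, 'cx': 253.70498551286272, 'cy': 201.8638711433197, 'T': array([[ 0.39293782,  0.58741151, -0.70749388,  1.40545301],
       [ 0.91942577, -0.26435801,  0.29115478, -0.36315542],
       [-0.01600401, -0.76489382, -0.64395754,  0.88744381],
       [ 0.        ,  0.        ,  0.        ,  1.        ]])}
top {'fx': 350.04414673282525, 'fy': 350.04414673282525, 'cx': 257.22982634639294, 'cy': 195.77159006557181, 'T': array([[-0.02992061, -0.98942176,  0.14194835,  0.33066097],
       [-0.99953167,  0.03052865,  0.00210715,  0.03433366],
       [-0.00641835, -0.14181883, -0.98987182,  1.30890036],
       [ 0.        ,  0.        ,  0.        ,  1.        ]])}
{'time_s': 0.1, 'joint_positions': array([ 5.87577069e+01,  3.02733136e+01,  8.21487512e+01, -1.35861943e-03,
        6.76895201e+01, -1.02286605e+01]), 'qvel': array([ 0.03471107, -0.15064685, -0.1764838 , -0.05844513,  0.00137674,
        0.02897815]), 'tau': array([-1.64616029e-05, -4.40983629e+01, -1.77149016e+01,  6.34777662e-02,
        5.32629818e-02, -6.67643963e-05]), 'position': array([0.22376499, 0.58286599, 0.22167461]), 'tcp_rot': array([[-9.33498207e-01,  3.58580694e-01, -9.91342116e-04],
       [ 3.58581917e-01,  9.33496758e-01, -1.67647305e-03],
       [ 3.24263783e-04, -1.92046194e-03, -9.99998103e-01]]), 'force': array([-0.05979402, -1.0177508 , -0.83784359]), 'moment': array([-0.03058304, -0.0219331 ,  0.00290446]), 'grasp_force': 0.0, 'opening': 0.9991394471845937}
```

View pics/s0.png

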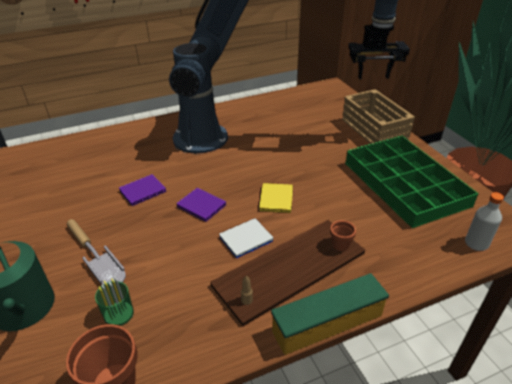

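View pics/t0.png

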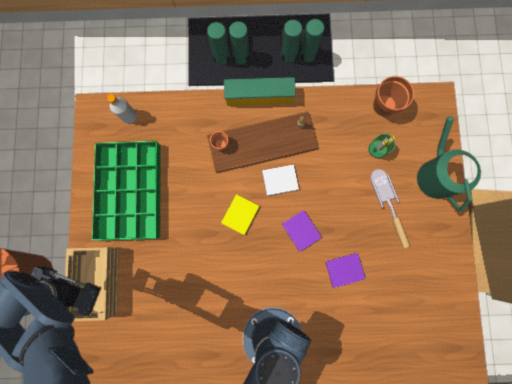

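The slab-shaped candidates are white (scene 246,237 / top 280,180), purple (143,189 and 201,204) and yellow (276,197). Only the white-backed one with a blue lower half, next to the board, fits the description. I'll measure it and confirm it in a crop.

```bash
cat >> h.py <<'E'
def quad(mask):
    c=max(cv2.findContours(mask,cv2.RETR_EXTERNAL,cv2.CHAIN_APPROX_NONE)[0],key=cv2.contourArea)
    h=cv2.convexHull(c);
    return c[:,0,:],cv2.minAreaRect(c)
def white(img,box):
    x0,y0,x1,y1=box;hsv=cv2.cvtColor(img,cv2.COLOR_RGB2HSV)
    m=cv2.inRange(hsv,(0,0,140),(179,60,255));o=np.zeros_like(m);o[y0:y1,x0:x1]=m[y0:y1,x0:x1];return o
def rect_world(name,mask,z):
    c,_=quad(mask);P=ray(name,c,z)[:,:2]
    r=cv2.minAreaRect((P*1000).astype(np.float32));return r,cv2.boxPoints(r),P
E
python3 - <<'E'
from h import *
a=cv2.imread("pics/s0.png")[:,:,::-1].copy();b=cv2.imread("pics/t0.png")[:,:,::-1].copy()
for n,i,bx in(("scene",a,(205,205,285,270)),("top",b,(250,155,310,205))):
    m=white(i,bx);r,p,_=rect_world(n,m,.016);print(n,r);print(p)
# board: dark brown vs table
hsv=cv2.cvtColor(b,cv2.COLOR_RGB2HSV)
print(hsv[150,265],hsv[160,340],b[150,265],b[160,340])
m=cv2.inRange(hsv,(0,0,0),(25,255,115));o=np.zeros_like(m);o[108:176,200:325]=m[108:176,200:325]
o=cv2.morphologyEx(o,cv2.MORPH_OPEN,np.ones((5,5)))
r,p,_=rect_world("top",o,.018);print(r);print(p)
hs=cv2.cvtColor(a,cv2.COLOR_RGB2HSV);print(a[275,290],a[280,180])
m=cv2.inRange(hs,(0,0,0),(25,255,100));q=np.zeros_like(m);q[222:322,205:370]=m[222:322,205:370];q=cv2.morphologyEx(q,cv2.MORPH_OPEN,np.ones((5,5)))
r,p,_=rect_world("scene",q,.018);print(r);print(p)
cr=np.hstack([cv2.resize(a[200:330,200:370],(510,390)),cv2.resize(b[100:210,200:325],(280,390))])
cv2.imwrite("pics/crop1.png",cr[:,:,::-1])
cv2.imwrite("pics/m.png",np.hstack([q[200:330,200:370],np.pad(o[100:210,200:325],((0,20),(0,0)))]))
E
```

```text
scene ((573.7786254882812, -46.908775329589844), (99.9799575805664, 121.8580551147461), 8.657848358154297)
[[ 515.1864      5.800789]
 [ 533.53015  -114.66868 ]
 [ 632.37085   -99.61834 ]
 [ 614.0271     20.851128]]
top ((574.2238159179688, -50.30616760253906), (99.85212707519531, 122.9544906616211), 9.27192211151123)
[[ 515.04486      2.3237658]
 [ 534.8553    -119.02429  ]
 [ 633.4028    -102.936104 ]
 [ 613.59235     18.411957 ]]
[ 12 152 119] [ 14 161 200] [119  76  48] [200 131  74]
((712.2501831054688, 134.70762634277344), (53.23163986206055, 58.88287353515625), 88.18598937988281)
[[681.98096  109.037125]
 [740.83435  107.17317 ]
 [742.5194   160.37813 ]
 [683.666    162.24208 ]]
[83 52 33] [146  92  54]
((732.8024291992188, 10.239959716796875), (160.9947509765625, 417.6875915527344), 11.386934280395508)
[[ 612.6567   199.08002]
 [ 695.1224  -210.3859 ]
 [ 852.9482  -178.6001 ]
 [ 770.4825   230.86581]]
```

View pics/crop1.png

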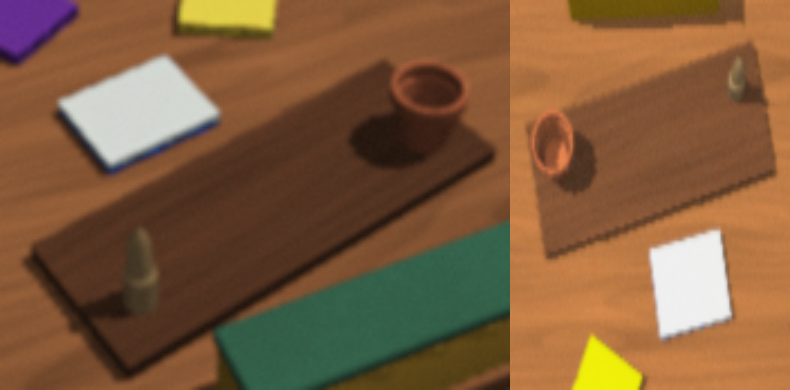

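The crop confirms it: a white top with a blue skirt, in front of the board. The pot and dibber stand at the ends of the board. Next I'll fit the board's front edge and place the finger.

Run:
```python
from h import *
a=cv2.imread("pics/s0.png")[:,:,::-1].copy();b=cv2.imread("pics/t0.png")[:,:,::-1].copy()
# scene front edge (top of edge z=.018), per column brightness step along rows between (213,283) and (325,225)
def edge(g,p0,p1,n,w):
    p0=np.array(p0,float);p1=np.array(p1,float);t=(p1-p0)/np.linalg.norm(p1-p0);nn=np.array([-t[1],t[0]]);out=[]
    for s in np.linspace(.05,.95,n):
        c=p0+s*(p1-p0);k=np.arange(-w,w+.1,.25);q=(c+k[:,None]*nn).astype(np.float32)
        v=cv2.remap(g,q[None,:,0],q[None,:,1],cv2.INTER_LINEAR)[0].astype(float);v=np.convolve(v,np.ones(4)/4,'same')[2:-2]
        d=np.abs(v[4:]-v[:-4]);i=d.argmax();out.append(q[i+4])
    return np.array(out)
ga=cv2.cvtColor(a,cv2.COLOR_RGB2GRAY);gb=cv2.cvtColor(b,cv2.COLOR_RGB2GRAY)
for n,g,p0,p1,z in(("scene",ga,(212,285),(328,222),.018),("top",gb,(215,171),(317,150),0.0)):
    e=edge(g,p0,p1,25,6);P=ray(n,e,z)[:,:2]*1000
    vx,vy,x0,y0=cv2.fitLine(P.astype(np.float32),cv2.DIST_HUBER,0,.01,.01).ravel()
    print(n,"yaw",np.degrees(np.arctan(-vx/vy)),"x at y=-50:",x0+(-50-y0)*vx/vy)
print("pot",ray("top",(219,143),.018),"dibber scene",ray("scene",(247,303),.018),"pot scene base",ray("scene",(342,248),.018))
```

```text
scene yaw 11.824564 x at y=-50: 661.77124
top yaw 11.761508 x at y=-50: 659.15796
pot [[0.72332138 0.17661404 0.018     ]] dibber scene [[ 0.79142336 -0.13343598  0.018     ]] pot scene base [[0.72733953 0.17211682 0.018     ]]
```

Emit:
drive_tool --deltas "60 20 -50 0 0.14; 60 50 -100 0 0.28; 60 80 -150 0 0.42; 60 110 -200 0 0.566; 60 140 -250 0 0.566; 60 170 -300 0 0.566; 60 200 -350 0 0.566; 60 220 -400 0 0.566; 60 230 -450 0 0.566; 60 240 -500 0 0.566; 60 250 -550 0 0.566; 60 256 -600 0 0.566"

```text
time_s: 1.3
position: [0.4679, 0.0466, 0.2224]
tcp_rot: [[-0.98, -0.198, 0.0], [-0.198, 0.98, 0.0], [-0.0, 0.0, -1.0]]
force: [1.2, 0.3, -0.8]
opening: 0.686
grasp_force: 0.0
```

Emit:
drive_tool --deltas "60 12 -40 -20 0.007; 60 20 -80 -50 0.007; 60 25 -112 -90 0.007; 60 25 -112 -130 0.007; 60 25 -112 -160 0.007; 60 25 -112 -160 0.007; 60 25 -112 -160 0.007; 60 25 -112 -160 0.007"

```text
time_s: 2.1
position: [0.4936, -0.0634, 0.064]
tcp_rot: [[-0.979, -0.205, 0.003], [-0.205, 0.979, -0.001], [-0.002, -0.002, -1.0]]
force: [0.6, -0.4, 0.4]
opening: 0.689
grasp_force: 0.0
```

Run:
```python
from h import *
a=imaging.capture("scene");b=imaging.capture("top")
cr=np.hstack([cv2.resize(a[150:330,190:370],(500,500)),cv2.resize(b[110:230,220:340],(300,500))])
cv2.imwrite("pics/c2.png",cr[:,:,::-1]);print(bot.read_state()["position"],bot.read_state()["force"])
```

```text
[ 0.4938022  -0.0634226   0.06432119] [-0.48540777 -0.18394414  0.1570774 ]
```

View pics/c2.png

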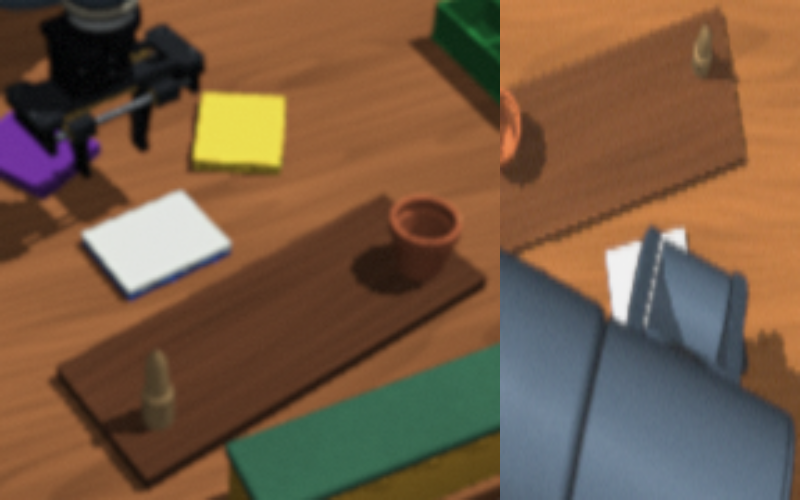

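The fingertips are behind the near side, clear of the purple slab. I'll lower them and then push.

Emit:
drive_tool --deltas "60 0 0 -30 0; 60 0 0 -50 0; 60 0 0 -58 0; 60 0 0 -62 0; 60 0 0 -62 0; 60 10 2 -62 0; 60 15 3 -62 0; 60 20 4 -62 0; 60 25 5 -62 0; 60 28 6 -62 0; 60 30 6.3 -62 0; 60 30 6.3 -62 0"

```text
time_s: 3.4
position: [0.5224, -0.0568, 0.0005]
tcp_rot: [[-0.979, -0.205, -0.0], [-0.205, 0.979, 0.0], [0.0, 0.0, -1.0]]
force: [-1.9, 0.5, 0.2]
opening: 0.689
grasp_force: 0.4
```

Emit:
drive_tool --deltas "60 3 0.6 0 0; 60 6 1.2 0 0; 60 9 1.8 0 0; 60 12 2.5 0 0; 60 15 3.1 0 0; 60 18 3.7 0 0; 60 20 4.1 0 0; 60 22 4.5 0 0; 60 23 4.8 0 0; 60 23 4.8 0 0"

```text
time_s: 4.4
position: [0.5461, -0.0523, 0.0006]
tcp_rot: [[-0.979, -0.205, 0.001], [-0.205, 0.979, -0.0], [-0.001, -0.0, -1.0]]
force: [-0.4, 0.7, -0.2]
opening: 0.689
grasp_force: 0.0
```

Run:
```python
from h import *
a=imaging.capture("scene")
for n,i,bx in(("scene",a,(205,205,310,275)),):
    m=white(i,bx);r,p,_=rect_world(n,m,.016);print(n,r);print(p)
cv2.imwrite("pics/c3.png",cv2.resize(a[180:300,200:320],(600,600),interpolation=cv2.INTER_CUBIC)[:,:,::-1])
```

```text
scene ((607.1465454101562, -38.234153747558594), (94.55252838134766, 122.70367431640625), 10.31454086303711)
[[ 549.6491     13.661312]
 [ 571.61945  -107.05943 ]
 [ 664.644     -90.12962 ]
 [ 642.67365    30.591125]]
```

View pics/c3.png

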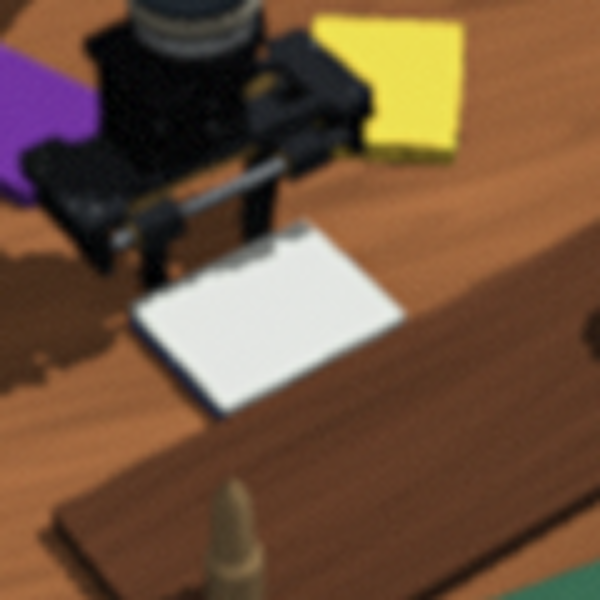

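The slab is nearly at the edge with about 1–4 mm left, so I'll creep until the force rises.

Emit:
drive_tool --deltas "60 1 0.2 0 0; 60 2 0.4 0 0; 60 3 0.6 0 0; 60 4 0.8 0 0; 60 4 0.8 0 0"

```text
time_s: 4.95
position: [0.5494, -0.0513, 0.0006]
tcp_rot: [[-0.979, -0.205, -0.0], [-0.205, 0.979, 0.0], [0.0, 0.0, -1.0]]
force: [-1.4, -0.1, 1.8]
opening: 0.69
grasp_force: 1.1
```

Emit:
drive_tool --deltas "60 1 0.2 0 0; 60 2 0.4 0 0; 60 2 0.4 0 0"

```text
time_s: 5.25
position: [0.5515, -0.0509, 0.0005]
tcp_rot: [[-0.979, -0.205, -0.0], [-0.205, 0.979, 0.0], [0.0, 0.0, -1.0]]
force: [-1.9, -0.2, 1.5]
opening: 0.691
grasp_force: 1.2
```

Emit:
drive_tool --deltas "60 1 0.2 0 0; 60 2 0.4 0 0; 60 2 0.4 0 0"

```text
time_s: 5.55
position: [0.5516, -0.0508, 0.0005]
tcp_rot: [[-0.979, -0.205, -0.004], [-0.205, 0.979, 0.0], [0.004, 0.001, -1.0]]
force: [-6.1, -3.7, 4.5]
opening: 0.688
grasp_force: 3.6
```

Emit:
drive_tool --deltas "60 1 0.2 0 0; 60 2 0.4 0 0; 60 2 0.4 0 0"

```text
time_s: 5.85
position: [0.5516, -0.0508, 0.0005]
tcp_rot: [[-0.979, -0.206, -0.008], [-0.206, 0.979, 0.0], [0.008, 0.002, -1.0]]
force: [-9.8, -7.0, 8.1]
opening: 0.687
grasp_force: 6.0
```

Run:
```python
from h import *
a=imaging.capture("scene")
m=white(a,(205,205,320,285));r,p,_=rect_world("scene",m,.016);print(r);print(p)
cv2.imwrite("pics/c4.png",cv2.resize(a[190:290,210:310],(600,600),interpolation=cv2.INTER_CUBIC)[:,:,::-1])
```

```text
((610.5927124023438, -36.731361389160156), (95.50353240966797, 122.3116683959961), 11.83775520324707)
[[ 551.3109     13.32799 ]
 [ 576.4021   -106.38241 ]
 [ 669.8745    -86.79071 ]
 [ 644.7833     32.919685]]
```

View pics/c4.png

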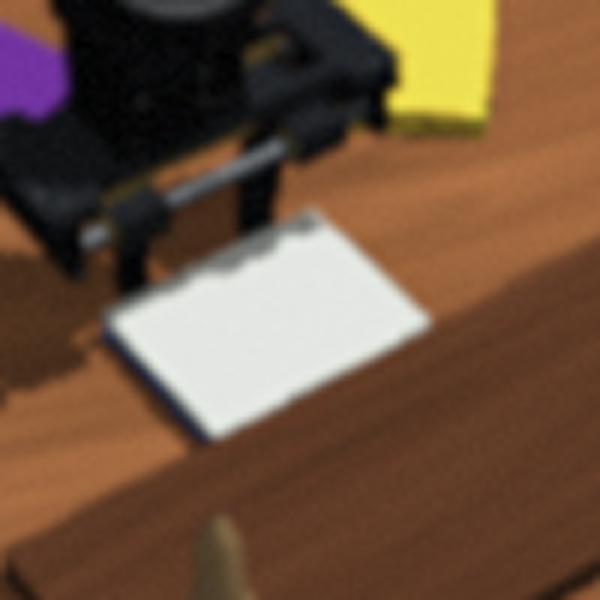

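The slab is square against the edge (yaw 11.84° against the board's 11.8°). Now I'll lift the near side by friction, keeping the preload.

Emit:
drive_tool --deltas "60 0.5 0.1 2 0; 60 0.5 0.1 4 0; 60 0.5 0.1 6 0; 60 0.5 0.1 8 0; 60 0.5 0.1 10 0; 60 0.5 0.1 12 0; 60 0.5 0.1 14 0; 60 0.5 0.1 16 0; 60 0.5 0.1 16 0"

```text
time_s: 6.8
position: [0.551, -0.0505, 0.0154]
tcp_rot: [[-0.979, -0.206, -0.011], [-0.206, 0.979, 0.001], [0.01, 0.003, -1.0]]
force: [-9.7, -5.8, -0.6]
opening: 0.69
grasp_force: 5.0
```

Run:
```python
from h import *
a=imaging.capture("scene")
cv2.imwrite("pics/c5.png",cv2.resize(a[190:290,210:310],(600,600),interpolation=cv2.INTER_CUBIC)[:,:,::-1])
```

```text
(no output)
```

View pics/c5.png

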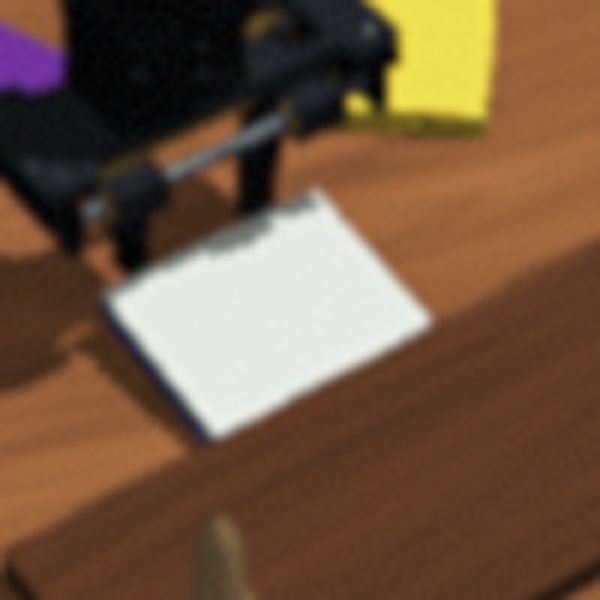

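The near side is rising and the far side stays seated against the board. I'll continue along the arc.

Emit:
drive_tool --deltas "60 -0.5 -0.1 4 0; 60 -1 -0.2 7.5 0; 60 -0.6 -0.1 11.5 0; 60 0 0 15.3 0; 60 0.8 0.2 19 0; 60 1.8 0.4 22.7 0; 60 2.9 0.6 26.2 0; 60 4.2 0.9 29.7 0; 60 4.2 0.9 29.7 0"

```text
time_s: 7.75
position: [0.5561, -0.0495, 0.0458]
tcp_rot: [[-0.979, -0.206, -0.009], [-0.206, 0.979, 0.0], [0.009, 0.002, -1.0]]
force: [-8.9, -4.1, 2.3]
opening: 0.69
grasp_force: 4.7
```

Run:
```python
from h import *
a=imaging.capture("scene")
cv2.imwrite("pics/c6.png",cv2.resize(a[170:290,200:320],(600,600),interpolation=cv2.INTER_CUBIC)[:,:,::-1])
```

```text
(no output)
```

View pics/c6.png

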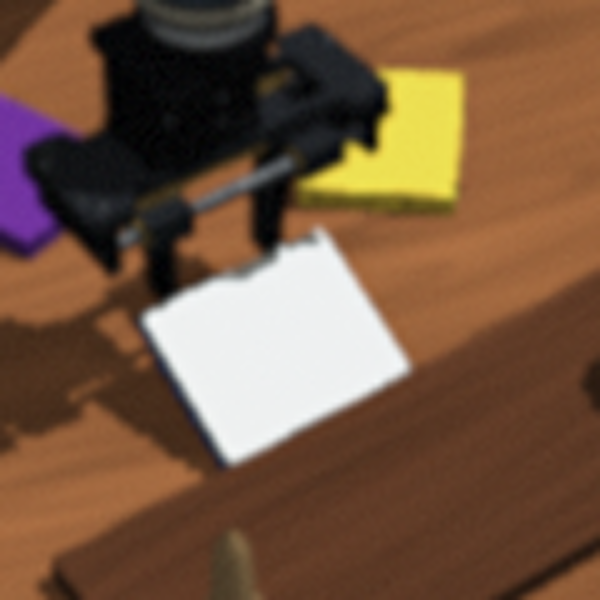

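Emit:
drive_tool --deltas "60 1.5 0.3 3.4 0; 60 3 0.6 6.7 0; 60 4.8 1 10 0; 60 6.7 1.4 13.1 0; 60 8.7 1.8 16.2 0; 60 10.8 2.3 19.2 0; 60 13.1 2.7 22 0; 60 15.5 3.2 24.7 0; 60 18 3.8 27.3 0; 60 20.8 4.3 29.8 0; 60 20.8 4.3 29.8 0"

```text
time_s: 8.9
position: [0.5783, -0.0449, 0.0765]
tcp_rot: [[-0.979, -0.206, -0.006], [-0.206, 0.979, 0.0], [0.006, 0.001, -1.0]]
force: [-8.5, -2.0, 7.2]
opening: 0.692
grasp_force: 5.5
```

Run:
```python
from h import *
a=imaging.capture("scene")
cv2.imwrite("pics/c7.png",cv2.resize(a[150:290,190:330],(600,600),interpolation=cv2.INTER_CUBIC)[:,:,::-1])
```

```text
(no output)
```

View pics/c7.png

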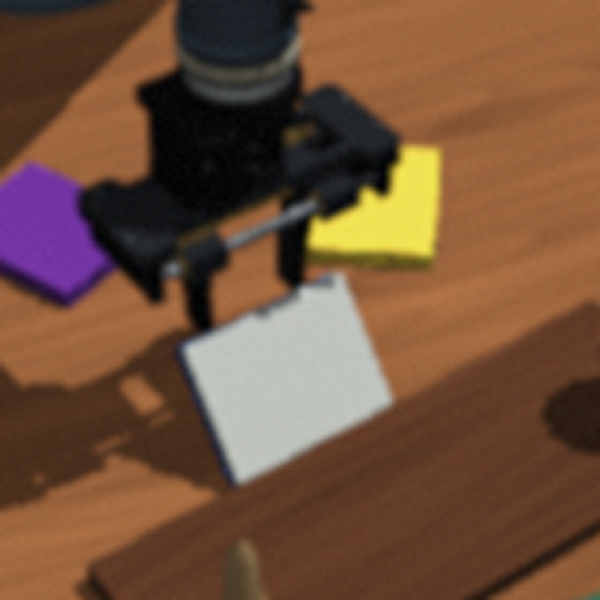

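The slab is at about 55° and the forces are as expected. I'll go to about 75°, then slip the fingertips behind the blue face.

Emit:
drive_tool --deltas "60 2.8 0.6 2.4 0; 60 5.8 1.2 4.6 0; 60 8.8 1.8 6.6 0; 60 12 2.5 8.5 0; 60 15.2 3.2 10.3 0; 60 18.6 3.9 12 0; 60 22 4.6 13.6 0; 60 25.6 5.4 15 0; 60 25.6 5.4 15 0"

```text
time_s: 9.85
position: [0.6079, -0.0391, 0.0926]
tcp_rot: [[-0.979, -0.205, 0.003], [-0.205, 0.979, 0.0], [-0.003, -0.0, -1.0]]
force: [-3.3, 1.3, 7.9]
opening: 0.685
grasp_force: 4.3
```

Emit:
drive_tool --deltas "60 -1.5 -0.3 0 0; 60 -3 -0.6 -2 0; 60 -3 -0.6 -6 0; 60 -3 -0.6 -10 0; 60 -3 -0.6 -14 0; 60 -3 -0.6 -14 0"

```text
time_s: 10.45
position: [0.6001, -0.0408, 0.0881]
tcp_rot: [[-0.978, -0.207, -0.005], [-0.207, 0.978, -0.002], [0.006, -0.001, -1.0]]
force: [-27.7, -0.6, 69.4]
opening: 0.69
grasp_force: 37.4
```

Run:
```python
from h import *
a=imaging.capture("scene");cv2.imwrite("pics/s8.png",a[:,:,::-1])
hsv=cv2.cvtColor(a,cv2.COLOR_RGB2HSV);m=cv2.inRange(hsv,(0,0,105),(179,50,255));o=np.zeros_like(m);o[180:290,205:320]=m[180:290,205:320]
o=cv2.morphologyEx(o,cv2.MORPH_OPEN,np.ones((3,3)))
c,r=quad(o);print(r,cv2.contourArea(c),cv2.boxPoints(r).round())
B=np.array([.6605,-.05]);nn=np.array([.979,.205]);t=np.array([-.205,.979])
for th in (0,60,75,90):
    s,k=np.sin(np.radians(th)),np.cos(np.radians(th))
    P=[]
    for T in(.019-.06,.019+.06):
        for L in(0,.096): # white face points
            n=-.016*s-L*k+.016*s; z=L*s+.016*k
            P.append([*(B+n*nn+T*t),z])
    print(th,proj("scene",P).round().tolist())
```

```text
((259.3193664550781, 238.18435668945312), (31.77682113647461, 45.36956787109375), 64.98310852050781) 1185.5 [[232. 233.]
 [273. 214.]
 [287. 243.]
 [245. 262.]]
0 [[244.0, 263.0], [225.0, 242.0], [281.0, 244.0], [260.0, 225.0]]
60 [[245.0, 265.0], [233.0, 232.0], [280.0, 246.0], [270.0, 214.0]]
75 [[245.0, 266.0], [238.0, 236.0], [280.0, 247.0], [276.0, 217.0]]
90 [[245.0, 267.0], [243.0, 242.0], [280.0, 248.0], [281.0, 223.0]]
```

The slab stayed stuck to the fingertips and the force rose to 69 N, so I'll relieve that now. Then I'll keep following the arc to upright with a light preload.

Emit:
drive_tool --deltas "60 -2 -0.4 5 0; 60 -3.8 -0.8 8.5 0; 60 -3.8 -0.8 8.5 0"

```text
time_s: 10.8
position: [0.6, -0.0407, 0.0894]
tcp_rot: [[-0.979, -0.205, 0.002], [-0.205, 0.979, -0.0], [-0.002, -0.001, -1.0]]
force: [-8.6, -0.2, 22.0]
opening: 0.691
grasp_force: 11.6
```

Emit:
drive_tool --deltas "60 2.9 0.6 1.2 0; 60 5.8 1.2 2.2 0; 60 9.5 2 3.3 0; 60 13.2 2.8 4.3 0; 60 17 3.6 5 0; 60 17 3.6 5 0"

```text
time_s: 11.4
position: [0.6196, -0.0368, 0.0948]
tcp_rot: [[-0.979, -0.205, 0.007], [-0.205, 0.979, 0.0], [-0.007, -0.001, -1.0]]
force: [-5.6, 1.4, 20.1]
opening: 0.687
grasp_force: 10.1
```

```bash
cat >> h.py <<'E'
def slab():
    a=imaging.capture("scene")
    hsv=cv2.cvtColor(a,cv2.COLOR_RGB2HSV);m=cv2.inRange(hsv,(0,0,105),(179,50,255));o=np.zeros_like(m);o[180:290,205:320]=m[180:290,205:320]
    o=cv2.morphologyEx(o,cv2.MORPH_OPEN,np.ones((3,3)))
    c,r=quad(o);print(cv2.contourArea(c),cv2.boxPoints(r).round().tolist());return a
E
python3 -c "
from h import *
cv2.imwrite('pics/s9.png',slab()[:,:,::-1])"
```

```text
966.5 [[235.0, 239.0], [277.0, 217.0], [289.0, 241.0], [246.0, 262.0]]
```

Emit:
drive_tool --deltas "60 3 0.6 1 0; 60 6 1.3 1.5 0; 60 9 1.9 2 0; 60 12 2.5 2.5 0; 60 15 3.1 3 0; 60 15 3.1 3 0"

```text
time_s: 12.05
position: [0.6344, -0.0337, 0.0962]
tcp_rot: [[-0.979, -0.205, 0.006], [-0.205, 0.979, 0.0], [-0.006, -0.001, -1.0]]
force: [-2.2, 2.4, 11.4]
opening: 0.688
grasp_force: 5.7
```

```bash
python3 -c "
from h import *
cv2.imwrite('pics/s10.png',slab()[:,:,::-1])"
```

```text
755.5 [[238.0, 242.0], [281.0, 220.0], [291.0, 239.0], [248.0, 261.0]]
```

The slab is at about 88°, past its balance point. I'll release upward, step back, and lower behind the blue face.

Emit:
drive_tool --deltas "60 0 0 5 0; 60 0 0 15 0; 60 0 0 22 0; 60 -15 -3.1 22 0; 60 -30 -6.3 22 0; 60 -35 -7.3 10 0; 60 -35 -7.3 -10 0; 60 -35 -7.3 -25 0; 60 -35 -7.3 -25 0"

```text
time_s: 13.0
position: [0.5956, -0.0414, 0.067]
tcp_rot: [[-0.979, -0.204, -0.003], [-0.204, 0.979, 0.001], [0.003, 0.002, -1.0]]
force: [0.3, -0.3, -0.0]
opening: 0.69
grasp_force: 0.0
```

```bash
python3 -c "
from h import *
cv2.imwrite('pics/s11.png',slab()[:,:,::-1])"
```

```text
777.0 [[238.0, 242.0], [280.0, 221.0], [290.0, 240.0], [247.0, 261.0]]
```

It is standing upright on its far side. I'll push its top over the board edge.

Emit:
drive_tool --deltas "60 12 2.5 0 0; 60 22 4.6 0 0; 60 28 5.9 0 0; 60 32 6.7 0 0; 60 35 7.3 0 0; 60 38 7.9 0 0; 60 41 8.6 0 0; 60 44 9.2 0 0; 60 47 9.8 0 0; 60 50 10.5 0 0; 60 50 10.5 0 0"

```text
time_s: 14.15
position: [0.6475, -0.031, 0.0686]
tcp_rot: [[-0.979, -0.205, 0.001], [-0.205, 0.979, -0.0], [-0.001, -0.0, -1.0]]
force: [-0.9, -0.4, 0.0]
opening: 0.691
grasp_force: 0.0
```

```bash
python3 -c "
from h import *
cv2.imwrite('pics/s12.png',slab()[:,:,::-1])"
```

```text
138.0 [[250.0, 249.0], [289.0, 229.0], [290.0, 233.0], [252.0, 252.0]]
```

Emit:
drive_tool --deltas "60 2.5 0.5 0 0; 60 5 1 0 0; 60 7.5 1.6 0 0; 60 10 2.1 0 0; 60 12.5 2.6 0 0; 60 15 3.1 0 0; 60 15 3.1 0 0"

```text
time_s: 14.9
position: [0.6623, -0.0279, 0.0686]
tcp_rot: [[-0.979, -0.205, 0.001], [-0.205, 0.979, -0.0], [-0.001, -0.0, -1.0]]
force: [-0.2, -0.5, 0.7]
opening: 0.691
grasp_force: 0.0
```

```bash
cat >> h.py <<'E'
def blue():
    a=imaging.capture("scene");hsv=cv2.cvtColor(a,cv2.COLOR_RGB2HSV);m=cv2.inRange(hsv,(105,90,40),(128,255,255));m[:180]=0;m[320:]=0;m[:,:205]=0;m[:,350:]=0
    m=cv2.morphologyEx(m,cv2.MORPH_CLOSE,np.ones((5,5)));r,p,_=rect_world("scene",m,.034);print(r);B=np.array([660.5,-50]);d=p-B
    print("n",(d@[.979,.205]).round(),"t",(d@[-.205,.979]).round());return a
E
python3 -c "
from h import *
cv2.imwrite('pics/s13.png',blue()[:,:,::-1])"
```

```text
((673.7059326171875, -24.807395935058594), (102.07877349853516, 125.13888549804688), 11.214299201965332)
n [-32. -34.  68.  70.] t [ 85. -40. -41.  84.]
```

It has toppled and appears to lie on the board with about 30 mm overhanging in front. I'll back off and take a look.

Emit:
drive_tool --deltas "60 0 0 15 0; 60 -25 -5 15 0; 60 -55 -11 10 0; 60 -80 -16.4 0 0; 60 -88 -18 -20 0; 60 -88 -18 -35 0; 60 -88 -18 -42 0; 60 -88 -18 -42 0"

```text
time_s: 15.75
position: [0.5745, -0.046, 0.0259]
tcp_rot: [[-0.979, -0.205, -0.0], [-0.205, 0.979, 0.0], [0.0, 0.0, -1.0]]
force: [0.5, 0.1, -0.5]
opening: 0.691
grasp_force: 0.0
```

```bash
python3 -c "
from h import *
a=blue();print(bot.read_state()['position'])
cv2.imwrite('pics/c14.png',cv2.resize(a[170:330,200:370],(680,600),interpolation=cv2.INTER_CUBIC)[:,:,::-1])"
```

```text
((673.6683349609375, -24.880210876464844), (102.08541107177734, 125.24750518798828), 11.467231750488281)
n [-33. -33.  69.  69.] t [ 85. -40. -41.  84.]
[ 0.57487503 -0.04595845  0.02643717]
```

View pics/c14.png

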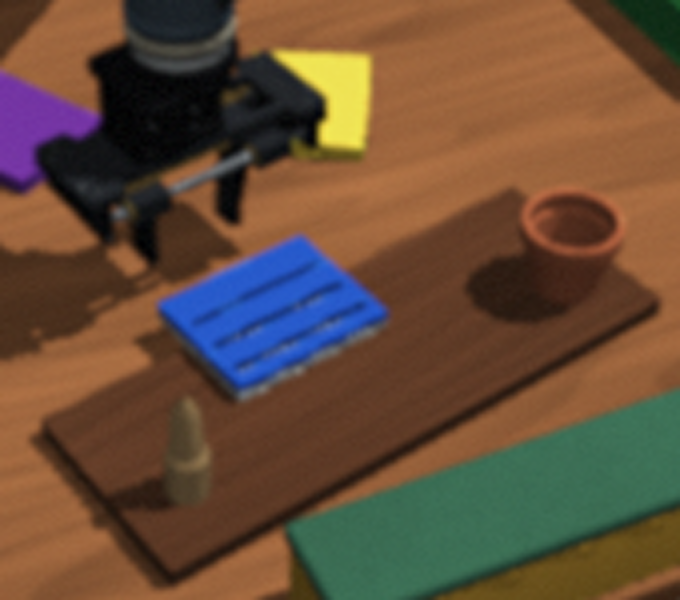

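It lies flat with the blue slotted face up, and the pot and dibber are undisturbed. About 30 mm overhangs, so I'll slide it gently fully onto the board with the fingertips, then retreat.

Emit:
drive_tool --deltas "60 12 2.5 -1 0; 60 24 5 -2 0; 60 32 6.7 -3 0; 60 37 7.7 -3 0; 60 42 8.8 -3 0; 60 47 9.8 -3 0; 60 52 10.9 -3 0; 60 57 11.9 -3 0; 60 62 13 -3 0; 60 67 14 -3 0; 60 72 15.1 -3 0; 60 75 15.7 -3 0"

```text
time_s: 17.0
position: [0.6497, -0.0302, 0.0235]
tcp_rot: [[-0.979, -0.205, 0.001], [-0.205, 0.979, -0.0], [-0.001, -0.0, -1.0]]
force: [-2.0, 0.0, 2.9]
opening: 0.692
grasp_force: 1.1
```

Emit:
drive_tool --deltas "60 1 0.2 0 0; 60 -10 -2 0 0; 60 -25 -5 0 0; 60 -45 -9 30 0; 60 -65 -13 70 0; 60 -80 -16 110 0; 60 -80 -16 110 0; 60 -80 -16 110 0"

```text
time_s: 17.8
position: [0.569, -0.0465, 0.1347]
tcp_rot: [[-0.979, -0.204, 0.003], [-0.204, 0.979, -0.001], [-0.003, -0.001, -1.0]]
force: [-0.3, -0.7, 0.2]
opening: 0.692
grasp_force: 0.0
```

```bash
python3 -c "
from h import *
a=blue();s=bot.read_state();print(s['position'],s['force'])
print('diff px pot/dibber', np.abs(a[222:255,325:360].astype(int)-cv2.imread('pics/s0.png')[222:255,325:360,::-1]).mean(), np.abs(a[272:308,236:258].astype(int)-cv2.imread('pics/s0.png')[272:308,236:258,::-1]).mean())"
```

```text
((710.7363891601562, -17.29827117919922), (101.57192993164062, 125.72557067871094), 11.955833435058594)
n [  5.   5. 107. 107.] t [ 84. -41. -41.  85.]
[ 0.56856766 -0.04631738  0.13349536] [-0.07597485  0.18281662 -0.60879792]
diff px pot/dibber 8.095238095238095 8.763468013468014
```

```bash
python3 -c "
from rig import bot
print(bot.hand_in())"
```

```text
the job is handed in; nothing more can be done
None
```

The holder was pushed square to the board's front edge, tipped up and flipped, and I slid it about 35 mm further on; by the last camera measurement it sits flat on the board, blue slotted face up, and the job is handed in at about 18 s (wrist force peaked near 69 N).

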